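Prop out the leg of a small picture frame and stand it on its riser

ROBOT

A 6-joint arm with a two-finger parallel gripper is mounted at the origin on the work surface. World frame = base frame: x ahead of the robot, y to its left, z up, the work surface at z = 0. Lengths are in m, angles in degrees, forces in N, time in s.
With the tool pointing down it reaches from about 0.35 to 0.95 m from the base axis. Payload 17.4 kg.
Tool frame: the origin (TCP) lies at the very end of the fingers, on their centre line; the grasp point (between the pads) lies 19 mm behind it (ctrl.hold_point_z is the distance from the TCP to the grasp point, in m); z points along the fingers, y is the line along which they close (so a half turn about z gives the same grasp; the last joint's range is limited). The gripper opens to 93 mm and grips with 3 to 60 N. Pads are 15 mm wide; open, the fingers measure 128 mm over their backs; the gripper's body (75 mm by 188 mm) begins 65 mm behind the grasp point.
Start: joints at [-77.739, 6.646, 82.598, -0, 90.757, -2.166], TCP at [0.168, -0.654, 0.219] pointing down, gripper open.
Joint ranges: [-162.19, 162.19], [-47.58, 125.68], [4.15, 143.07], [-65.23, 245.23], [0.69, 171.88], [-170.13, 170.13]. Speed limits (degrees/s): [108.29, 108.29, 127.2, 180, 180, 180].

INTERFACE

Orientations are given as a 3x3 rotation matrix whose columns are the frame's x, y, z axes.
In Python, from cell import readout, optics, ctrl, models gives the robot as it stands.
- The arm moves only by the shell command python3 -m creep 'ROWS'. ROWS is JSON, a list that holds one entry, the list of rows, each a list of 7 numbers: the turn, a rotation vector about the tool's x, y, z in rad, then the shift along the tool's x, y, z in mm, then the opening, from 0 (shut) to 1 (fully open). In form: [[[rx, ry, rz, dx, dy, dz, fingers], ...]]. A call has exactly 8 rows; each row is the pose to reach, as a shift and turn from the pose commanded when the call began, along the tool's axes at that moment; what a row does not reach only later rows make up. A row lasts 1/8 s, in which the tool goes at most 62.5 mm and 10.7 degrees, less where a joint would pass 70% of its speed; a pose out of reach is approached as far as the arm can. A call with a gripper value outside its range is refused whole. The fingers move at their own pace and stop on an object; the grip force is fixed at half the most. Time passes only in rows, so rows that repeat a pose let the fingers close, or fill a call up. It gives the time, the measured TCP pose, the force, the opening and the grip force at its end, in the units of the state.
- readout.get_state(): the state, without advancing time (a new reading comes with each control period).
- optics.capture(name): name is "scene" or "side" or "wrist"; returns a dict with "frame" (420x560x3 uint8, red, green, blue), "depth" (420x560 float32, m along the optical axis (not along the pixel's ray), 0 where there is no reading), "intrinsics" (3x3 intrinsics, pixels), "T" (4x4, takes a point from camera to world coordinates). Camera axes: x right, y down, z forward; pixel columns grow to the right and rows downward; lengths in m; the calibration is good to about 2 mm. A picture is of the moment at which its call begins.
- ctrl.sign_off(): hands the job in; it is judged then, once.
Trained networks look in a picture, given as the dict that the camera call returned (one of the last four; its "shot" number tells which), for a name from the list of things; names that differ only in an ending like _2 or _b are one class to them, and where a whole thing is asked for, a point or a joint stands for the part that bears it (a point fixed in the world has none). Each returns a list of dicts, best first, with "score" (0 to 1); they miss things now and then, are a little off and sometimes report something else, mostly with a low value. They report only what shows in the picture. A call takes as long as a camera call. They do not tell look-alikes from the thing itself.
- models.recognise(picture, thing): "position" ([column, row] in pixels, amid what is visible of it).
- models.cut_out(picture, thing): "mask" (420x560 bool, what is visible of it) and "position" ([column, row] in pixels, amid what is visible of it).
The state is a dict: "t": time; "joints": joint angles; "qvel": joint speeds; "joint_efforts": joint torques, N m; "ee_pos": TCP position; "tool_rot": TCP orientation; "force": force on the tool from outside, world axes, zero at the start; "torque": the same for the moment, N m; "opening": finger opening in m; "grasp_force": force on a finger pad.
Only numpy, scipy, OpenCV 4.12 (cv2) and the standard library are available. Lean on these libraries where they do the work, as an engineer would, in place of code of your own. Each camera call takes 0.05 s, during which the arm holds its last target. There are 200 camera calls.

TASK

The small picture frame waiting loosely in the wooden cradle has a hinged prop leg on its back: push the leg out with closed fingers until frame and leg come up solid against their stops, and press it home there with about 11 N for a second, never more than 17 N, as the little hinge would strain. Then lift the frame out of the cradle by its top edge and stand it, upright and with the leg still fully out, in the middle of the display riser, squared up with the riser's edges (facing either way); set it down softly before letting go, and do not disturb the other wares on the table.

Things in the scene. Friction and masses are not known exactly. Their poses are not given: they have to be found in the camera images.
- cradle: Fixed dark wooden cradle, yaw within 0.35 rad. Base board 60 (x) x 186 (y) x 8 mm; two U brackets on it, top 36 mm above the table, hold the frame's two lower ends (slot 18.5 mm wide in x, 157 mm long in y: the loose frame can slide up to 7 mm along it when pushed). The frame stands on the board, its axes along the cradle's; lift it straight up. Origin: centre of the underside.
- riser: Fixed low display riser of light wood: board 190 (x) x 230 (y) mm, flat top 16 mm above the table. Origin: centre of the underside; x and y along its edges.
- frame: Loose dark wooden picture frame, 16 (x) x 150 (y) x 120 mm tall, 0.35 to 0.55 kg with its leg. Origin: centre of its underside, z up. Picture on the -x face, cardboard back with the prop leg on the +x face. Flat bottom; can be pinched across its thickness at the top edge.
- leg: Prop leg: upright board 8 mm thick, from 1 to 99 mm above the frame's underside. Origin on its vertical hinge axis at the underside's level, at x 13.5, y -50 mm in the frame's axes. Its y runs from hinge to free end. At angle a (0 = folded) this points along (sin a, cos a) in the frame's x, y; it opens clockwise seen from above, starts at 0.7 to 1.0 rad, and has a hard stop at 1.45 rad.
- leg_tip (a point): Top corner of the leg at its free end: 114 mm from the hinge axis, 99 mm above the frame's underside, mid thickness. Open the leg by pushing its face that looks toward the frame (its -x face) from the wedge between them. The stiff hinge (0.1 N m, about 1 N at 90 mm) keeps it where it is left. At the stop the frame slides along the cradle (2 to 6 N) until its end meets the bracket.
- foot (a point): Point on the frame's underside level, 50 mm behind its origin (x = +50 mm in the frame's axes, y = 0): the middle of the footprint of frame and opened leg. It should come over the riser's origin.
- celadon_jar: Bystander: green lidded jar, 68 mm across, 74 mm tall; origin at its underside. Leave alone.
- tea_bowl: Bystander: brown bowl, 72 mm across, 50 mm tall; origin at its underside. Leave alone.
- small_vase: Bystander: white vase, 64 mm across, 110 mm tall; origin at its underside. Leave alone.
- brush: Bystander: brush lying on the table between cradle and riser; origin at its underside. Leave alone.
- tea_caddy: Bystander: blue can with dark cap, 52 mm across, 70 mm tall, between cradle and riser; origin at its underside. Leave alone.
- seal_box: Bystander: red box 70 x 100 x 45 mm; origin at its underside. Leave alone.
- glazed_pot: Bystander: brown lidded pot, 90 mm across, 80 mm tall; origin at its underside. Leave alone.
There are look-alikes about, which are no part of the job. What is shaped like the frame but blue or green is not meant.

How it is judged:
By the outcome, as a careful person would: the job done as asked, in the order asked, and still so for the second after the job is handed in, with the robot touching nothing.
It also fails if it takes over 72 s, if anything falls off the work surface, if the arm or the gripper's body presses on something with over 40 N, if the wrist force passes 120 N, or if a joint passes its speed limit or range.

## Working session

There is one attempt and no reset: what is moved stays moved. The work goes in short steps, Python scripts to look and compute and a shell command to move; the robot and the scene stay as the last step left them, time stands still between calls to the robot, and variables do not carry over. Pictures are saved under pics/ and viewed, at most 10 in all, crops included, and the job is handed in when it is done.

```bash
ls; mkdir -p pics; python3 - <<'E'
from cell import readout, optics, ctrl, models
import cv2,numpy as np
s=readout.get_state(); print({k:np.round(v,3).tolist() for k,v in s.items()}, ctrl.hold_point_z)
ims=[]
for n in ["scene","side"]:
    p=optics.capture(n); cv2.imwrite(f"pics/{n}0.png",p["frame"][:,:,::-1]); np.savez(f"pics/{n}0.npz",d=p["depth"],K=p["intrinsics"],T=p["T"],f=p["frame"])
    print(n,np.round(p["T"],3).tolist())
    for t in ["frame","leg","riser","cradle","leg_tip"]:
        print(n,t,[(np.round(r["position"]).tolist(),round(r["score"],2)) for r in models.recognise(p,t)][:4])
E
```

```text
pics
{'t': 0.0, 'joints': [-77.738, 6.673, 82.636, 0.001, 90.756, -2.164], 'qvel': [-0.002, -0.033, 0.031, 0.003, -0.039, 0.017], 'joint_efforts': [-0.005, -72.128, -62.261, 0.078, 0.024, -0.0], 'ee_pos': [0.168, -0.654, 0.218], 'tool_rot': [[0.968, 0.249, -0.0], [0.249, -0.968, 0.001], [0.0, -0.001, -1.0]], 'force': [0.743, -0.748, -0.012], 'torque': [-0.008, -0.017, -0.043], 'grasp_force': 0.0, 'opening': 0.093} 0.0188
scene [[-0.059, 0.704, -0.708, 1.452], [0.998, 0.03, -0.053, 0.086], [-0.016, -0.709, -0.705, 0.957], [0.0, 0.0, 0.0, 1.0]]
scene frame [([123.0, 170.0], 0.76), ([178.0, 204.0], 0.64), ([196.0, 162.0], 0.64), ([174.0, 215.0], 0.24)]
scene leg [([170.0, 217.0], 0.86), ([188.0, 173.0], 0.46), ([275.0, 184.0], 0.18)]
scene riser [([352.0, 224.0], 0.7), ([464.0, 255.0], 0.65)]
scene cradle [([195.0, 221.0], 0.59)]
scene leg_tip [([173.0, 211.0], 0.66)]
side [[-0.977, -0.145, 0.16, 0.393], [-0.215, 0.641, -0.737, 0.884], [0.004, -0.754, -0.657, 0.89], [0.0, 0.0, 0.0, 1.0]]
side frame [([343.0, 180.0], 0.89), ([302.0, 168.0], 0.78), ([343.0, 149.0], 0.7)]
side leg [([289.0, 169.0], 0.87)]
side riser [([278.0, 281.0], 0.97)]
side cradle [([277.0, 279.0], 0.2)]
side leg_tip [([289.0, 173.0], 0.71)]
```

View pics/scene0.png

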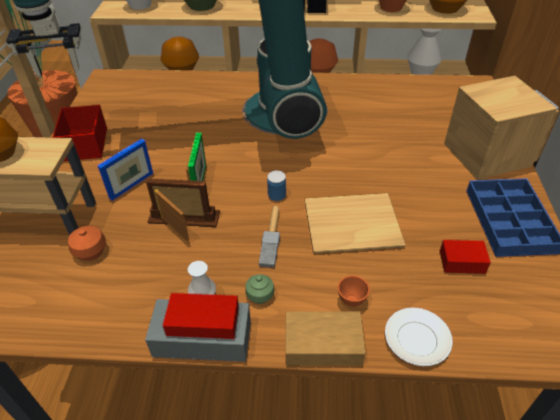

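View pics/side0.png

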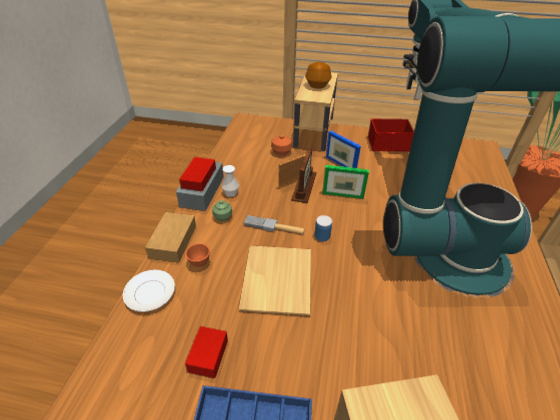

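The scene view shows three frames: blue at (127,168), green at (197,162) and dark wood at (182,203). The dark one stands in the cradle with its leg swung out toward (187,240), so it matches the description. The light riser is at (353,222), with the caddy (276,186) and brush (270,237) in between. I'll measure now and confirm with a crop.

```bash
cat > h.py <<'E'
import numpy as np, cv2
def cloud(d,K,T):
    v,u=np.mgrid[:d.shape[0],:d.shape[1]]
    P=np.stack([(u-K[0,2])/K[0,0]*d,(v-K[1,2])/K[1,1]*d,d],-1)@T[:3,:3].T+T[:3,3]
    P[d<=0]=np.nan
    return P
def rect(p):
    r=cv2.minAreaRect((p[:,:2]*1000).astype(np.float32)); return [np.round(x,1).tolist() if not np.isscalar(x) else round(x,2) for x in (np.array(r[0]),np.array(r[1]),r[2])]
E
python3 - <<'E'
from h import *
for n in ["scene","side"]:
    z=np.load(f"pics/{n}0.npz"); P=cloud(z["d"],z["K"],z["T"]); f=z["f"]
    m=lambda *b: P[np.nan_to_num((P[...,0]>b[0])&(P[...,0]<b[1])&(P[...,1]>b[2])&(P[...,1]<b[3])&(P[...,2]>b[4])&(P[...,2]<b[5])).astype(bool)]
    px=[(178,187),(182,217),(187,240),(150,205),(353,222)] if n=="scene" else [(310,170),(285,165),(303,190),(278,280)]
    for u,v in px: print(n,(u,v),np.round(P[v,u],3))
    R=m(.2,.9,-.2,.35,.011,.021); 
    # riser: largest connected via mask
    M=np.nan_to_num((P[...,2]>.011)&(P[...,2]<.021)).astype(np.uint8)
    k,l,st,c=cv2.connectedComponentsWithStats(M)
    i=1+np.argmax(st[1:,4]); print("riser",rect(P[l==i]),np.median(P[l==i][:,2]),c[i])
    for a,b in ((.118,.14),(.095,.112),(.04,.095)):
        Q=m(.35,.75,-.5,-.15,a,b); print(a,len(Q),rect(Q) if len(Q)>5 else "")
    np.save(f"pics/{n}P.npy",P)
z=np.load("pics/scene0.npz")["f"][150:260,110:230,::-1]
cv2.imwrite("pics/crop.png",cv2.resize(z,None,fx=5,fy=5,interpolation=2))
E
```

```text
scene (178, 187) [ 0.536 -0.237  0.116]
scene (182, 217) [ 0.619 -0.214  0.094]
scene (187, 240) [ 0.618 -0.214  0.009]
scene (150, 205) [ 0.488 -0.344  0.002]
scene (353, 222) [0.541 0.208 0.014]
riser [[535.9, 205.9], [196.1, 230.4], 7.9] 0.01594555745396964 [352.2770342  222.33397068]
0.118 808 [[466.9, -361.0], [234.2, 343.6], 14.18]
0.095 857 [[486.3, -334.3], [331.1, 271.7], 89.5]
0.04 2933 [[511.1, -355.3], [318.0, 355.1], 16.19]
side (310, 170) [ 0.517 -0.3    0.036]
side (285, 165) [ 0.6   -0.228  0.096]
side (303, 190) [ 0.523 -0.177  0.034]
side (278, 280) [0.529 0.221 0.018]
riser [[535.2, 207.0], [190.4, 233.8], 8.18] 0.016943710188975336 [276.7203331  280.21721027]
0.118 346 [[466.2, -360.6], [229.6, 344.1], 13.91]
0.095 442 [[484.9, -333.5], [269.9, 334.8], 0.48]
0.04 1454 [[505.0, -350.0], [310.2, 360.0], 19.92]
```

View pics/crop.png

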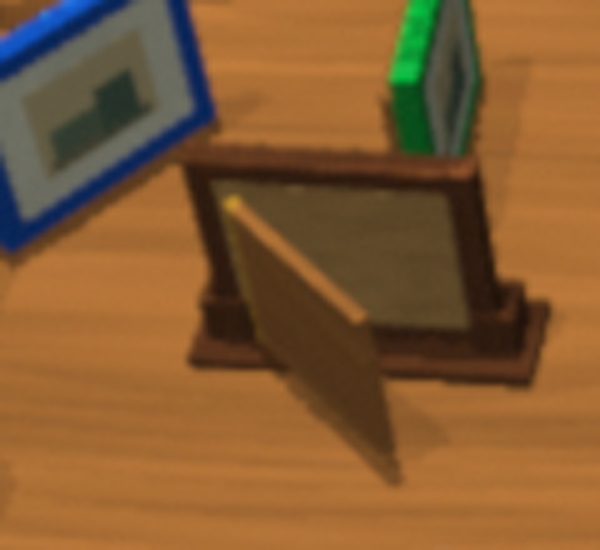

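The crop confirms the dark wooden frame with a cardboard back and its leg opened about halfway. Green stands close behind it. Next I'll fit the top edges.

```bash
python3 - <<'E'
from h import *
for n in ["scene","side"]:
    P=np.load(f"pics/{n}P.npy"); f=np.load(f"pics/{n}0.npz")["f"].astype(int)
    h=cv2.cvtColor(f.astype(np.uint8),cv2.COLOR_RGB2HSV)
    brown=(h[...,0]<22)
    def sel(x0,x1,y0,y1,a,b,c=True):
        m=np.nan_to_num((P[...,0]>x0)&(P[...,0]<x1)&(P[...,1]>y0)&(P[...,1]<y1)&(P[...,2]>a)&(P[...,2]<b)).astype(bool)
        return P[m&c]
    Q=sel(.47,.58,-.36,-.16,.118,.136,brown); print("top",len(Q),rect(Q),np.percentile(Q[:,2],95))
    Q=sel(.535,.68,-.36,-.16,.099,.113,brown); print("legtop",len(Q),rect(Q),Q[np.argmax(Q[:,0])])
    Q=sel(.45,.6,-.40,-.12,.004,.012,brown); print("base",len(Q),rect(Q))
    for nm,lo,hi in (("green",45,80),("blue",100,130)):
        Q=sel(.2,.65,-.6,-.08,.03,.16,(h[...,0]>lo)&(h[...,0]<hi)&(h[...,1]>120)); print(nm,len(Q),rect(Q),Q[:,2].max())
    v=[( "vase",.55,.9,-.35,-.1),]
    Q=sel(.45,.9,-.3,.12,.02,.115,~brown); 
E
```

```text
top 421 [[529.1, -243.9], [149.5, 22.1], 88.24] 0.13068113717535312
legtop 334 [[578.2, -244.2], [147.9, 86.7], 89.43] [ 0.62181743 -0.21739838  0.10000283]
base 448 [[526.2, -258.9], [278.4, 146.3], 89.51]
green 324 [[413.1, -221.1], [211.5, 20.3], 3.84] 0.12462248345156557
blue 557 [[410.1, -416.7], [20.4, 151.7], 54.88] 0.12500562390671155
top 132 [[529.6, -241.3], [146.7, 16.3], 87.94] 0.13142707571781767
legtop 98 [[579.3, -229.1], [80.8, 126.8], 2.79] [ 0.61882138 -0.2099025   0.1094703 ]
base 306 [[533.5, -258.7], [140.0, 264.3], 4.88]
green 337 [[383.3, -222.3], [148.2, 23.0], 1.51] 0.12500808893133053
blue 266 [[409.3, -415.0], [21.8, 150.4], 54.03] 0.1255926403080232
```

Estimates: frame centre is about (529,-243) mm with yaw -1.8°. The hinge is near (541,-293) and the tip near (619,-212). The riser centre is (535,206) with yaw 8°. The sizes all agree. I'll close the fingers and go above the wedge, tips leaning slightly toward the push.

```bash
python3 -m creep '[[[0,0,0,20,-13,0,0],[0,0,0,55,-36,0,0],[0,0,0,95,-63,0,0],[0,0,0,140,-93,0,0],[0,0,0,185,-123,0,0],[0,0,0,230,-152,0,0],[0,0,0,275,-182,0,0],[0,0,0,320,-212,0,0]]]'
python3 -m creep '[[[-0.01,0,0.02,45,-30,0,0],[-0.02,0,0.06,90,-60,0,0],[-0.03,0,0.1,135,-89,0,0],[-0.04,0,0.14,175,-116,0,0],[-0.05,0,0.162,200,-133,0,0],[-0.05,0,0.162,214,-142,0,0],[-0.05,0,0.162,217,-144,0,0],[-0.05,0,0.162,217,-144,0,0]]]'
python3 - <<'E'
from h import *
from cell import readout, optics
s=readout.get_state(); print({k:np.round(s[k],4).tolist() for k in ("t","joints","ee_pos","tool_rot","force","opening")})
p=optics.capture("wrist"); cv2.imwrite("pics/w1.png",p["frame"][:,:,::-1])
P=cloud(p["depth"],p["intrinsics"],p["T"]); h=cv2.cvtColor(p["frame"],cv2.COLOR_RGB2HSV); np.savez("pics/w1.npz",P=P,f=p["frame"])
for a,b in ((.122,.136),(.102,.112)):
    m=np.nan_to_num((P[...,2]>a)&(P[...,2]<b)&(P[...,0]>.5)&(P[...,0]<.66)&(P[...,1]>-.36)&(P[...,1]<-.15)).astype(bool); print(a,m.sum(),rect(P[m]) if m.sum()>9 else "")
E
```

```text
t: 1.6
ee_pos: [0.4264, -0.3662, 0.2189]
tool_rot: [[0.968, 0.25, 0.001], [0.25, -0.968, -0.0], [0.0, 0.0, -1.0]]
force: [0.4, -0.5, -0.2]
opening: 0.0175
grasp_force: 0.0
t: 2.6
ee_pos: [0.5991, -0.1756, 0.2187]
tool_rot: [[0.996, 0.089, 0.008], [0.09, -0.995, -0.049], [0.004, 0.05, -0.999]]
force: [-1.3, -0.4, -0.2]
opening: 0.0004
grasp_force: 0.0
{'t': 2.6, 'joints': [-17.4431, -0.4414, 90.0024, -2.5472, 89.1369, 67.4283], 'ee_pos': [0.5991, -0.1756, 0.2187], 'tool_rot': [[0.996, 0.0893, 0.0084], [0.0897, -0.9948, -0.0492], [0.0039, 0.0498, -0.9988]], 'force': [-1.2771, -0.4048, -0.1926], 'opening': 0.0004}
0.122 0 
0.102 786 [[587.5, -244.7], [90.8, 8.0], 46.33]
```

View pics/w1.png

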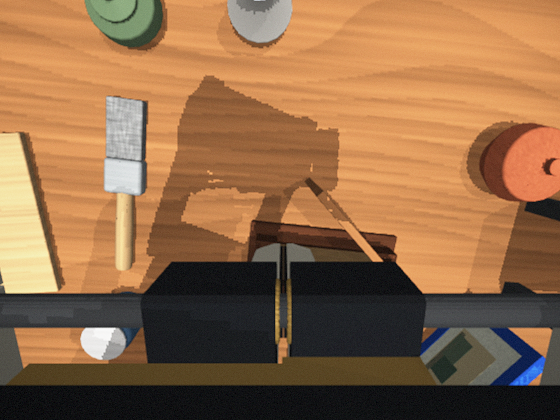

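The wrist view shows the leg's top edge from (310,182) to (375,258). Its tip works out at (619,-212) mm, matching the scene fit, and the fingertips at (283,250) sit on the wedge side. I'll descend now.

```bash
python3 -m creep '[[[0,0,0,0,-1,20,0],[0,0,0,0,-2.5,50,0],[0,0,0,0,-4,80,0],[0,0,0,0,-5.5,110,0],[0,0,0,0,-6.5,135,0],[0,0,0,0,-7.5,155,0],[0,0,0,0,-8,165,0],[0,0,0,0,-8,169,0]]]'
python3 -m creep '[[[0,0,0,0,3,0,0],[0,0,0,0,8,0,0],[0,0,0,1,14,1,0],[0,0,0,2,20,1,0],[0,0,0,3,26,1,0],[0,0,0,4,32,2,0],[0,0,0,5,37,2,0],[0,0,0,6,40,2,0]]]'
```

```text
t: 3.65
ee_pos: [0.6002, -0.1756, 0.0491]
tool_rot: [[0.996, 0.089, 0.008], [0.09, -0.995, -0.049], [0.004, 0.05, -0.999]]
force: [0.3, -0.7, -0.3]
opening: 0.0007
grasp_force: 0.0
t: 4.65
ee_pos: [0.6099, -0.2152, 0.0494]
tool_rot: [[0.996, 0.089, 0.008], [0.09, -0.995, -0.049], [0.004, 0.05, -0.999]]
force: [0.5, 1.1, 0.7]
opening: 0.0005
grasp_force: 0.5
```

```bash
python3 -m creep '[[[0,0,0,1,4,0,0],[0,0,0,2,9,0,0],[0,0,0,4,14,1,0],[0,0,0,6,19,1,0],[0,0,0,8,24,1,0],[0,0,0,10,28,1,0],[0,0,0,11,31,2,0],[0,0,0,12,32,2,0]]]'
python3 -c "
from h import *
from cell import optics
p=optics.capture('scene'); P=cloud(p['depth'],p['intrinsics'],p['T']);cv2.imwrite('pics/s2.png',cv2.resize(p['frame'][150:260,110:230,::-1],None,fx=5,fy=5))
m=np.nan_to_num((P[...,2]>.122)&(P[...,2]<.136)&(P[...,0]>.5)&(P[...,0]<.56)&(P[...,1]>-.36)&(P[...,1]<-.15)).astype(bool); print(m.sum(),rect(P[m]))"
```

```text
t: 5.65
ee_pos: [0.6247, -0.2459, 0.049]
tool_rot: [[0.996, 0.089, 0.008], [0.09, -0.995, -0.049], [0.004, 0.05, -0.999]]
force: [-0.3, 1.2, -0.7]
opening: 0.0003
grasp_force: 0.5
93 [[529.0, -244.0], [147.1, 21.8], 84.46]
```

View pics/s2.png

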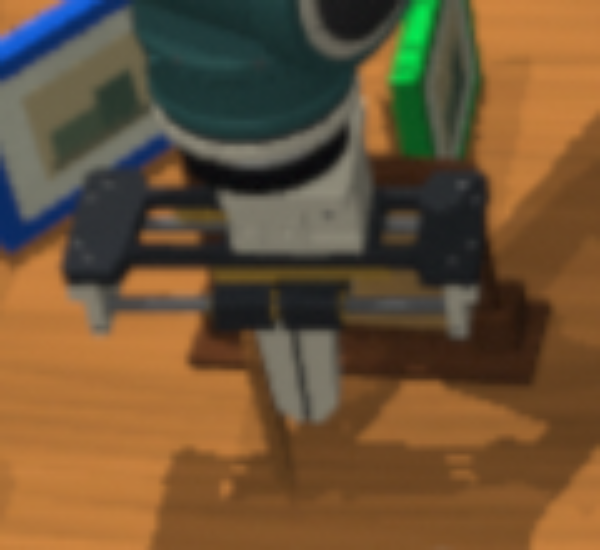

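The fingers at about (305,380) in the crop press against the leg, which is now nearly square to the frame. From here I creep in slowly.

```bash
python3 -m creep '[[[0,0,0,0,1.5,0,0],[0,0,0,1,3,0,0],[0,0,0,1,4.5,0,0],[0,0,0,2,6,0,0],[0,0,0,2,7.5,0,0],[0,0,0,2,9,0,0],[0,0,0,2,10.5,0.5,0],[0,0,0,2,12,0.5,0]]]'
```

```text
t: 6.7
ee_pos: [0.6277, -0.2576, 0.0492]
tool_rot: [[0.996, 0.089, 0.008], [0.09, -0.995, -0.049], [0.004, 0.05, -0.999]]
force: [0.2, 2.0, 0.4]
opening: 0.0002
grasp_force: 0.5
```

```bash
python3 -m creep '[[[0,0,0,0,0.5,0,0],[0,0,0,0,1,0,0],[0,0,0,0,1.5,0,0],[0,0,0,0,2,0,0],[0,0,0,0,2.5,0,0],[0,0,0,0,3,0,0],[0,0,0,0,3.5,0,0],[0,0,0,0,4,0,0]]]'
```

```text
t: 7.7
ee_pos: [0.6281, -0.2615, 0.0494]
tool_rot: [[0.996, 0.089, 0.008], [0.09, -0.995, -0.049], [0.004, 0.05, -0.999]]
force: [1.0, 0.0, 0.1]
opening: 0.0003
grasp_force: 0.5
```

```bash
python3 -m creep '[[[0,0,0,0,0.5,0,0],[0,0,0,0,1,0,0],[0,0,0,0,1.5,0,0],[0,0,0,0,2,0,0],[0,0,0,0,2.5,0,0],[0,0,0,0,3,0,0],[0,0,0,0,3.5,0,0],[0,0,0,0,4,0,0]]]'
```

```text
t: 8.7
ee_pos: [0.6284, -0.2655, 0.0497]
tool_rot: [[0.996, 0.089, 0.008], [0.09, -0.995, -0.049], [0.004, 0.05, -0.999]]
force: [0.9, 1.2, 0.3]
opening: 0.0007
grasp_force: 0.5
```

```bash
python3 -m creep '[[[0,0,0,0,0.4,0,0],[0,0,0,0,0.8,0,0],[0,0,0,0,1.2,0,0],[0,0,0,0,1.6,0,0],[0,0,0,0,2,0,0],[0,0,0,0,2.4,0,0],[0,0,0,0,2.7,0,0],[0,0,0,0,3,0,0]]]'
```

```text
t: 9.7
ee_pos: [0.6287, -0.2684, 0.0498]
tool_rot: [[0.996, 0.089, 0.008], [0.09, -0.995, -0.049], [0.004, 0.05, -0.999]]
force: [0.4, 1.0, 0.4]
opening: 0.0002
grasp_force: 0.6
```

```bash
python3 -m creep '[[[0,0,0,0,0.4,0,0],[0,0,0,0,0.8,0,0],[0,0,0,0,1.2,0,0],[0,0,0,0,1.6,0,0],[0,0,0,0,2,0,0],[0,0,0,0,2.4,0,0],[0,0,0,0,2.7,0,0],[0,0,0,0,3,0,0]]]'
```

```text
t: 10.7
ee_pos: [0.6289, -0.2708, 0.0497]
tool_rot: [[0.996, 0.09, 0.008], [0.09, -0.995, -0.048], [0.004, 0.049, -0.999]]
force: [0.7, 8.1, -0.0]
opening: 0.0001
grasp_force: 3.9
```

```bash
python3 -m creep '[[[0,0,0,0,0.1,0,0],[0,0,0,0,0.2,0,0],[0,0,0,0,0.2,0,0],[0,0,0,0,0.2,0,0],[0,0,0,0,0.2,0,0],[0,0,0,0,0.2,0,0],[0,0,0,0,0.2,0,0],[0,0,0,0,0.2,0,0]]]'
```

```text
t: 11.7
ee_pos: [0.629, -0.2708, 0.0497]
tool_rot: [[0.996, 0.09, 0.008], [0.09, -0.995, -0.048], [0.004, 0.048, -0.999]]
force: [0.5, 7.9, 0.4]
opening: 0.0003
grasp_force: 4.1
```

```bash
python3 -m creep '[[[0,0,0,0,0.1,0,0],[0,0,0,0,0.2,0,0],[0,0,0,0,0.3,0,0],[0,0,0,0,0.3,0,0],[0,0,0,0,0.3,0,0],[0,0,0,0,0.3,0,0],[0,0,0,0,0.3,0,0],[0,0,0,0,0.3,0,0]]]'; python3 -c "
from cell import readout
s=readout.get_state();print(s['force'],s['joint_efforts'])"
```

```text
t: 12.7
ee_pos: [0.629, -0.271, 0.0497]
tool_rot: [[0.996, 0.09, 0.008], [0.09, -0.995, -0.048], [0.004, 0.048, -0.999]]
force: [0.6, 9.5, 0.2]
opening: 0.0002
grasp_force: 4.6
[0.63080239 9.50831936 0.15974889] [-5.92462957e+00 -7.62648010e+01 -5.99542093e+01 -2.23733202e+00
 -1.03596769e+00 -4.13978950e-02]
```

```bash
python3 -m creep '[[[0,0,0,0,0.1,0,0],[0,0,0,0,0.2,0,0],[0,0,0,0,0.3,0,0],[0,0,0,0,0.3,0,0],[0,0,0,0,0.3,0,0],[0,0,0,0,0.3,0,0],[0,0,0,0,0.3,0,0],[0,0,0,0,0.3,0,0]]]'; python3 -c "
from h import *
from cell import optics
p=optics.capture('scene'); P=cloud(p['depth'],p['intrinsics'],p['T'])
cv2.imwrite('pics/s3.png',cv2.resize(p['frame'][150:260,110:230,::-1],None,fx=5,fy=5))
m=np.nan_to_num((P[...,2]>.118)&(P[...,2]<.136)&(P[...,0]>.5)&(P[...,0]<.56)&(P[...,1]>-.36)&(P[...,1]<-.15)).astype(bool); print(m.sum(),rect(P[m]))
m=np.nan_to_num((P[...,2]>.02)&(P[...,2]<.112)&(P[...,0]>.56)&(P[...,0]<.67)&(P[...,1]>-.36)&(P[...,1]<-.284)).astype(bool); Q=P[m];print(m.sum(),rect(Q),np.polyfit(Q[:,0],Q[:,1],1),Q.mean(0),np.percentile(Q[:,0],99))"
```

```text
t: 13.7
ee_pos: [0.629, -0.2712, 0.0496]
tool_rot: [[0.996, 0.09, 0.008], [0.09, -0.995, -0.047], [0.004, 0.048, -0.999]]
force: [1.5, 10.4, -0.1]
opening: 0.0005
grasp_force: 5.1
200 [[531.4, -213.4], [86.4, 22.8], 89.95]
173 [[636.9, -288.8], [37.7, 9.6], 4.19] [-0.08485917 -0.23236256] [ 0.64582114 -0.28716641  0.06668873] 0.6552709076782065
```

View pics/s3.png

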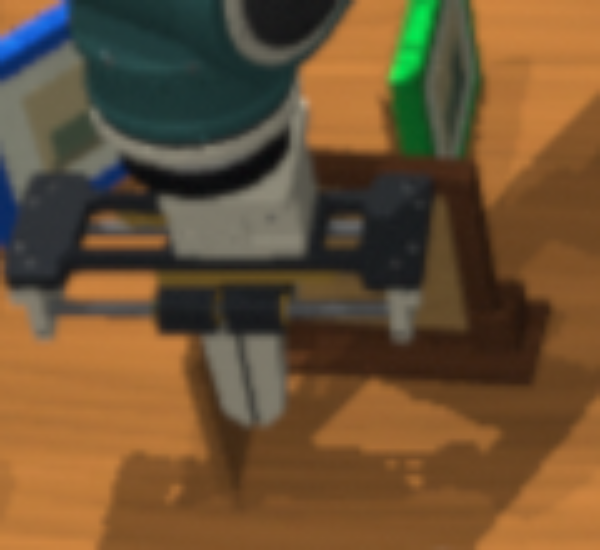

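The leg is fully out, square to the frame with its free end at about (240,500) in the crop, and the force rises stiffly. I'll press to about 11 N and hold it.

```bash
python3 -m creep '[[[0,0,0,0,0.1,0,0],[0,0,0,0,0.2,0,0],[0,0,0,0,0.2,0,0],[0,0,0,0,0.2,0,0],[0,0,0,0,0.2,0,0],[0,0,0,0,0.2,0,0],[0,0,0,0,0.2,0,0],[0,0,0,0,0.2,0,0]]]'; python3 -m creep '[[[0,0,0,0,0,0,0],[0,0,0,0,0,0,0],[0,0,0,0,0,0,0],[0,0,0,0,0,0,0],[0,0,0,0,0,0,0],[0,0,0,0,0,0,0],[0,0,0,0,0,0,0],[0,0,0,0,0,0,0]]]'
```

```text
t: 14.75
ee_pos: [0.6291, -0.2712, 0.0497]
tool_rot: [[0.996, 0.09, 0.008], [0.09, -0.995, -0.047], [0.004, 0.048, -0.999]]
force: [0.3, 11.0, 0.5]
opening: 0.0005
grasp_force: 5.6
t: 15.75
ee_pos: [0.629, -0.2712, 0.0496]
tool_rot: [[0.996, 0.09, 0.008], [0.09, -0.995, -0.047], [0.004, 0.048, -0.999]]
force: [0.5, 11.3, 0.8]
opening: 0.0003
grasp_force: 5.6
```

```bash
python3 -m creep '[[[0,0,0,0,-3,0,0],[0,0,0,0,-10,0,0],[0,0,0,0,-20,-1,0],[0,0,0,0,-30,-1.5,0],[0,0,0,0,-33,-20,0],[0,0,0,0,-33,-60,0],[0,0,0,0,-33,-110,0],[0,0,0,0,-33,-150,0]]]'; python3 - <<'E'
from h import *
from scipy.spatial.transform import Rotation as R
from cell import readout, optics
s=readout.get_state(); print({k:np.round(s[k],4).tolist() for k in ("t","joints","ee_pos","force")})
for n in("scene","side"):
    p=optics.capture(n); P=cloud(p["depth"],p["intrinsics"],p["T"]);h=cv2.cvtColor(p["frame"],cv2.COLOR_RGB2HSV)
    def sel(x0,x1,y0,y1,a,b):
        return P[np.nan_to_num((P[...,0]>x0)&(P[...,0]<x1)&(P[...,1]>y0)&(P[...,1]<y1)&(P[...,2]>a)&(P[...,2]<b)).astype(bool)&(h[...,0]<22)]
    Q=sel(.50,.56,-.36,-.14,.118,.136); print(n,len(Q),rect(Q),np.polyfit(Q[:,1],Q[:,0],1))
    Q=sel(.56,.70,-.36,-.25,.02,.112); print(n,len(Q),rect(Q),np.polyfit(Q[:,0],Q[:,1],1))
y=np.deg2rad(-2.5); Y=np.array([np.cos(y),np.sin(y),0]);Z=np.array([0,0,-1.])
T=np.c_[np.cross(Y,Z),Y,Z]; C=np.array(s["tool_rot"])
print("rotvec",R.from_matrix(C.T@T).as_rotvec(), "shift",C.T@(np.array([.529,-.247,.2])-s["ee_pos"])*1000)
E
```

```text
t: 16.75
ee_pos: [0.625, -0.232, 0.202]
tool_rot: [[0.996, 0.089, 0.011], [0.09, -0.995, -0.05], [0.006, 0.051, -0.999]]
force: [0.9, 0.4, -0.3]
opening: 0.0005
grasp_force: 0.0
{'t': 16.75, 'joints': [-21.4507, 4.8756, 86.0731, -2.4519, 87.4256, 63.478], 'ee_pos': [0.625, -0.232, 0.202], 'force': [0.9296, 0.3966, -0.32]}
scene 303 [[530.3, -244.4], [149.7, 21.3], 85.99] [0.05157038 0.54461911]
scene 494 [[608.4, -290.7], [96.3, 10.4], 3.98] [ 0.04561676 -0.316022  ]
side 138 [[529.5, -244.2], [154.3, 16.6], 87.2] [0.05057501 0.54134858]
side 511 [[607.1, -288.6], [94.4, 16.8], 4.93] [ 0.06834676 -0.32892408]
rotvec [ 0.04634738  0.03147746 -1.43699818] shift [-96.91925069   6.19610832   1.73039878]
```

```bash
python3 -m creep '[[[0.006,0.004,-0.179,-10,1,0,0.2],[0.012,0.008,-0.358,-24,2,0,0.45],[0.017,0.012,-0.537,-40,3,0,0.45],[0.023,0.016,-0.716,-56,4,0,0.45],[0.029,0.02,-0.895,-70,5,0,0.45],[0.035,0.024,-1.074,-84,5,0,0.45],[0.041,0.028,-1.253,-92,5,0,0.45],[0.046,0.031,-1.43,-96,5,0,0.45]]]'; python3 - <<'E'
from h import *
from cell import readout, optics
p=optics.capture("wrist"); P=cloud(p["depth"],p["intrinsics"],p["T"]); cv2.imwrite("pics/w2.png",p["frame"][:,:,::-1])
s=readout.get_state(); print({k:np.round(s[k],4).tolist() for k in ("t","joints","ee_pos","tool_rot","opening")})
m=np.nan_to_num((P[...,2]>.122)&(P[...,2]<.134)&(P[...,0]>.5)&(P[...,0]<.56)&(P[...,1]>-.36)&(P[...,1]<-.14)).astype(bool); Q=P[m];print(m.sum(),rect(Q),np.polyfit(Q[:,1],Q[:,0],1),np.median(Q[:,2]))
E
```

```text
t: 17.85
ee_pos: [0.5292, -0.2458, 0.1986]
tool_rot: [[0.045, 0.999, -0.002], [0.999, -0.045, 0.0], [0.0, -0.002, -1.0]]
force: [0.0, 0.2, -0.8]
opening: 0.0418
grasp_force: 0.0
{'t': 17.9, 'joints': [-27.4111, -4.3509, 95.6078, -0.0388, 88.8718, -25.3687], 'ee_pos': [0.529, -0.2459, 0.1986], 'tool_rot': [[0.0356, 0.9994, -0.0023], [0.9994, -0.0356, 0.0004], [0.0004, -0.0023, -1.0]], 'opening': 0.0419}
3565 [[528.3, -237.0], [135.1, 15.6], 87.0] [0.05214953 0.54050434] 0.1277884849708189
```

View pics/w2.png

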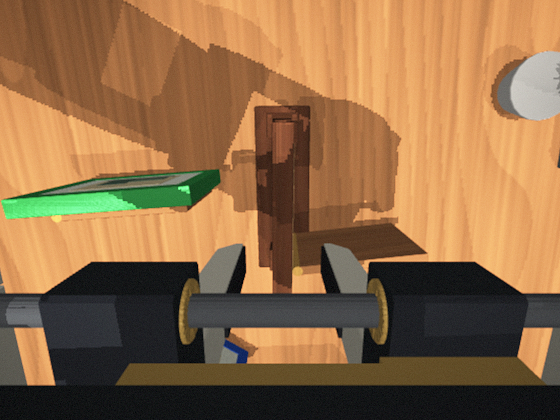

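The wrist view shows the dark frame's top edge running down the picture at column 284, with the open fingers on either side at columns 230 and 340. The leg at (370,240) is clear of both. I'll make a small correction and descend, then grip.

```bash
python3 -m creep '[[[0,0,0.016,0,-1.3,5,0.45],[0,0,0.016,0,-1.3,20,0.45],[0,0,0.016,0,-1.3,40,0.45],[0,0,0.016,0,-1.3,60,0.45],[0,0,0.016,0,-1.3,80,0.45],[0,0,0.016,0,-1.3,96,0.45],[0,0,0.016,0,-1.3,104,0.45],[0,0,0.016,0,-1.3,105,0.45]]]'; python3 -m creep '[[[0,0,0,0,0,0,0.4],[0,0,0,0,0,0,0.3],[0,0,0,0,0,0,0.25],[0,0,0,0,0,0,0.2],[0,0,0,0,0,0,0.15],[0,0,0,0,0,0,0.1],[0,0,0,0,0,0,0],[0,0,0,0,0,0,0]]]'
```

```text
t: 18.9
ee_pos: [0.5281, -0.2457, 0.0927]
tool_rot: [[0.067, 0.998, -0.003], [0.998, -0.067, 0.001], [0.001, -0.003, -1.0]]
force: [-0.7, -0.4, 0.0]
opening: 0.0416
grasp_force: 0.0
t: 19.9
ee_pos: [0.5283, -0.2457, 0.0931]
tool_rot: [[0.067, 0.998, -0.002], [0.998, -0.067, 0.0], [0.0, -0.002, -1.0]]
force: [2.7, 0.0, -0.5]
opening: 0.0159
grasp_force: 30.0
```

```bash
python3 -m creep '[[[0,0,0,0,0,-2,0],[0,0,0,0,0,-8,0],[0,0,0,0,0,-18,0],[0,0,0,0,0,-32,0],[0,0,0,0,0,-50,0],[0,0,0,0,0,-75,0],[0,0,0,0,0,-95,0],[0,0,0,0,0,-105,0]]]'; python3 - <<'E'
from h import *
from scipy.spatial.transform import Rotation as R
from cell import readout, optics
s=readout.get_state(); print({k:np.round(s[k],4).tolist() for k in ("t","joints","ee_pos","tool_rot","force","opening")})
ps=[]
for n in ("scene","side"):
    p=optics.capture(n); P=cloud(p["depth"],p["intrinsics"],p["T"]);h=cv2.cvtColor(p["frame"],cv2.COLOR_RGB2HSV)
    if n=="scene": cv2.imwrite("pics/s4.png",p["frame"][:,:,::-1])
    def sel(x0,x1,y0,y1,a,b):
        return P[np.nan_to_num((P[...,0]>x0)&(P[...,0]<x1)&(P[...,1]>y0)&(P[...,1]<y1)&(P[...,2]>a)&(P[...,2]<b)).astype(bool)&(h[...,0]<22)]
    Q=sel(.56,.70,-.36,-.25,.12,.22); 
    if len(Q): print(n,len(Q),rect(Q),np.polyfit(Q[:,0],Q[:,1],1))
    Q=sel(.50,.545,-.36,-.14,.13,.22); 
    if len(Q): print(n,len(Q),rect(Q),np.polyfit(Q[:,1],Q[:,0],1))
E
```

```text
t: 20.9
ee_pos: [0.5285, -0.2459, 0.1998]
tool_rot: [[0.067, 0.998, -0.001], [0.998, -0.067, -0.0], [-0.0, -0.001, -1.0]]
force: [-0.2, 0.5, -3.6]
opening: 0.016
grasp_force: 30.0
{'t': 20.9, 'joints': [-27.4375, -4.4824, 95.6224, -0.0416, 88.9047, -23.6052], 'ee_pos': [0.5285, -0.2459, 0.1998], 'tool_rot': [[0.0668, 0.9978, -0.001], [0.9978, -0.0668, -0.0003], [-0.0004, -0.001, -1.0]], 'force': [-0.2036, 0.4639, -3.6187], 'opening': 0.016}
scene 617 [[607.5, -290.9], [94.7, 10.1], 3.06] [ 0.03580005 -0.3106364 ]
scene 1482 [[536.4, -244.5], [21.1, 150.6], 2.02] [0.04112027 0.54696451]
side 624 [[607.1, -288.5], [94.0, 18.6], 8.5] [ 0.05661532 -0.32250921]
side 177 [[524.7, -238.6], [147.8, 35.0], 89.6] [0.14512647 0.5574908 ]
```

View pics/s4.png

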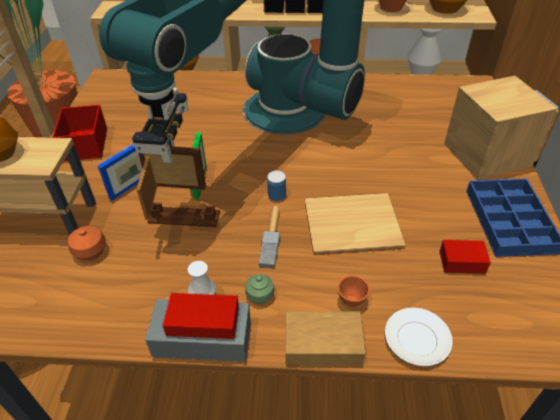

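The scene view shows the frame hanging upright at (178,170) with its leg out at (147,192), and the cradle at (185,215) empty. Next I carry it over the riser.

```bash
python3 -m creep '[[[0,0,-0.01,8,-1,0,0],[0,0,-0.03,25,-4,0,0],[0,0,-0.05,50,-8,0,0],[0,0,-0.07,80,-13,0,0],[0,0,-0.1,112,-18,0,0],[0,0,-0.12,146,-24,0,0],[0,0,-0.14,180,-29,0,0],[0,0,-0.16,214,-35,0,0]]]' | head -2;  python3 -m creep '[[[0,0,-0.01,34,-1,0,0],[0,0,-0.02,68,-2,0,0],[0,0,-0.03,102,-3,0,0],[0,0,-0.04,134,-3,0,0],[0,0,-0.046,162,-3,0,0],[0,0,-0.046,182,-3,0,0],[0,0,-0.046,196,-3,0,0],[0,0,-0.046,205,-3,0,0]]]'; python3 - <<'E'
from h import *
from scipy.spatial.transform import Rotation as R
from cell import readout, optics
s=readout.get_state(); print({k:np.round(s[k],4).tolist() for k in ("t","ee_pos","tool_rot","force","opening")})
for n in ("scene","side","wrist"):
    p=optics.capture(n); P=cloud(p["depth"],p["intrinsics"],p["T"])
    M=np.nan_to_num((P[...,2]>.011)&(P[...,2]<.021)&(P[...,0]>.3)&(P[...,0]<.75)&(P[...,1]>.02)&(P[...,1]<.4)).astype(np.uint8)
    k,l,st,c=cv2.connectedComponentsWithStats(M); i=1+np.argmax(st[1:,4]); print(n,"riser",rect(P[l==i]))
    if n=="wrist": continue
    m=np.nan_to_num((P[...,2]>.13)&(P[...,2]<.23)&(P[...,0]>.5)&(P[...,0]<.64)&(P[...,1]>.1)&(P[...,1]<.2)).astype(bool); Q=P[m]; print(len(Q),rect(Q),np.polyfit(Q[:,0],Q[:,1],1))
C=np.array(s["tool_rot"]); y=np.deg2rad(8.);Y=np.array([np.cos(y),np.sin(y),0]);Z=np.array([0,0,-1.])
print("rotvec",R.from_matrix(C.T@np.c_[np.cross(Y,Z),Y,Z]).as_rotvec(),"shift",C.T@(np.array([.4862,.1982,.2])-s["ee_pos"])*1000)
E
```

```text
t: 22.0
ee_pos: [0.5069, -0.0278, 0.1977]
t: 23.0
ee_pos: [0.4852, 0.1747, 0.1981]
tool_rot: [[-0.14, 0.99, -0.003], [0.99, 0.14, 0.0], [0.001, -0.002, -1.0]]
force: [0.0, -0.6, -4.2]
opening: 0.0159
grasp_force: 30.0
{'t': 23.0, 'ee_pos': [0.4852, 0.1747, 0.1981], 'tool_rot': [[-0.1397, 0.9902, -0.0025], [0.9902, 0.1397, 0.0004], [0.0008, -0.0024, -1.0]], 'force': [0.0337, -0.6481, -4.187], 'opening': 0.0159}
scene riser [[536.1, 206.1], [197.9, 230.5], 7.67]
975 [[544.9, 162.2], [131.9, 76.2], 24.54] [ 0.25582538 -0.00247889]
side riser [[535.1, 207.6], [190.3, 233.4], 8.1]
941 [[559.1, 161.5], [114.0, 59.7], 2.16] [0.19370454 0.04010709]
wrist riser [[532.1, 213.0], [190.5, 216.5], 7.98]
rotvec [-0.00245019 -0.00076835  0.00058155] shift [23.08312182  4.28176781 -1.90299393]
```

```bash
python3 -m creep '[[[0,0,0,8,2,0,0],[0,0,0,16,3,0,0],[0,0,0,22,4,10,0],[0,0,0,23,4,28,0],[0,0,0,23,4,48,0],[0,0,0,23,4,66,0],[0,0,0,23,4,80,0],[0,0,0,23,4,86,0]]]'; python3 -m creep '[[[0,0,0,0,0,0.5,0],[0,0,0,0,0,1,0],[0,0,0,0,0,1.5,0],[0,0,0,0,0,2,0],[0,0,0,0,0,2.5,0],[0,0,0,0,0,3,0],[0,0,0,0,0,3.5,0],[0,0,0,0,0,4,0]]]'
```

```text
t: 24.15
ee_pos: [0.486, 0.1971, 0.1113]
tool_rot: [[-0.139, 0.99, -0.003], [0.99, 0.139, 0.0], [0.001, -0.003, -1.0]]
force: [0.5, -0.0, -3.8]
opening: 0.0155
grasp_force: 30.0
t: 25.15
ee_pos: [0.4862, 0.1973, 0.1083]
tool_rot: [[-0.139, 0.99, -0.002], [0.99, 0.139, 0.0], [0.001, -0.002, -1.0]]
force: [0.6, 0.6, -4.4]
opening: 0.0158
grasp_force: 30.0
```

```bash
python3 -m creep '[[[0,0,0,0.8,0,0.7,0],[0,0,0,0.8,0,1.4,0],[0,0,0,0.8,0,2.1,0],[0,0,0,0.8,0,2.8,0],[0,0,0,0.8,0,3.4,0],[0,0,0,0.8,0,4,0],[0,0,0,0.8,0,4.5,0],[0,0,0,0.8,0,5,0]]]'; python3 -m creep '[[[0,0,0,0,0,0.2,0],[0,0,0,0,0,0.4,0],[0,0,0,0,0,0.6,0],[0,0,0,0,0,0.8,0],[0,0,0,0,0,1,0],[0,0,0,0,0,1.2,0],[0,0,0,0,0,1.3,0],[0,0,0,0,0,1.4,0]]]'
```

```text
t: 26.15
ee_pos: [0.4861, 0.1981, 0.1033]
tool_rot: [[-0.139, 0.99, -0.002], [0.99, 0.139, 0.0], [0.001, -0.002, -1.0]]
force: [-0.3, -0.1, -4.0]
opening: 0.0155
grasp_force: 30.0
t: 27.15
ee_pos: [0.4861, 0.1981, 0.1019]
tool_rot: [[-0.139, 0.99, -0.002], [0.99, 0.139, 0.0], [0.001, -0.002, -1.0]]
force: [-0.0, 0.5, -4.0]
opening: 0.0159
grasp_force: 30.0
```

```bash
python3 -m creep '[[[0,0,0,0,0,0.2,0],[0,0,0,0,0,0.4,0],[0,0,0,0,0,0.6,0],[0,0,0,0,0,0.8,0],[0,0,0,0,0,1,0],[0,0,0,0,0,1,0],[0,0,0,0,0,1,0],[0,0,0,0,0,1,0]]]'
```

```text
t: 28.15
ee_pos: [0.4862, 0.1982, 0.1011]
tool_rot: [[-0.139, 0.99, -0.002], [0.99, 0.139, 0.001], [0.001, -0.002, -1.0]]
force: [-1.8, 1.0, 0.2]
opening: 0.0157
grasp_force: 30.0
```

The force went from -4 N to 0, so the riser carries the frame's weight. Time to release, rise and check.

```bash
python3 -m creep '[[[0,0,0,0,0,0,0.19],[0,0,0,0,0,0,0.22],[0,0,0,0,0,0,0.28],[0,0,0,0,0,0,0.35],[0,0,0,0,0,0,0.42],[0,0,0,0,0,0,0.45],[0,0,0,0,0,0,0.45],[0,0,0,0,0,0,0.45]]]'; python3 -m creep '[[[0,0,0,0,0,-3,0.45],[0,0,0,0,0,-10,0.45],[0,0,0,0,0,-25,0.45],[0,0,0,0,0,-50,0.45],[0,0,0,0,0,-80,0.45],[0,0,0,0,0,-110,0.45],[0,0,0,0,0,-135,0.45],[0,0,0,0,0,-150,0.45]]]'; python3 - <<'E'
from h import *
from cell import optics
for n in ("scene","side","wrist"):
    p=optics.capture(n); P=cloud(p["depth"],p["intrinsics"],p["T"]); h=cv2.cvtColor(p["frame"],cv2.COLOR_RGB2HSV)
    def sel(x0,x1,y0,y1,a,b):
        return P[np.nan_to_num((P[...,0]>x0)&(P[...,0]<x1)&(P[...,1]>y0)&(P[...,1]<y1)&(P[...,2]>a)&(P[...,2]<b)).astype(bool)]
    Q=sel(.43,.54,.1,.3,.128,.143); print(n,"top",len(Q),rect(Q) if len(Q)>9 else "",np.polyfit(Q[:,1],Q[:,0],1) if len(Q)>9 else "")
    Q=sel(.52,.66,.1,.21,.103,.12); print(n,"leg",len(Q),rect(Q) if len(Q)>9 else "")
    if n=="scene": cv2.imwrite("pics/s5.png",p["frame"][:,:,::-1])
E
```

```text
t: 29.15
ee_pos: [0.4861, 0.1981, 0.1009]
tool_rot: [[-0.139, 0.99, -0.002], [0.99, 0.139, 0.0], [0.001, -0.002, -1.0]]
force: [-0.8, -0.7, 0.3]
opening: 0.0418
grasp_force: 0.0
t: 30.15
ee_pos: [0.4866, 0.1981, 0.2532]
tool_rot: [[-0.139, 0.99, -0.0], [0.99, 0.139, 0.001], [0.001, -0.0, -1.0]]
force: [0.0, 0.2, 0.6]
opening: 0.0415
grasp_force: 0.0
scene top 382 [[487.0, 198.7], [21.9, 150.4], 8.9] [-0.14232136  0.51756429]
scene leg 156 [[569.6, 167.7], [104.4, 9.8], 14.78]
side top 267 [[486.5, 200.1], [15.8, 152.0], 8.41] [-0.14307909  0.51502808]
side leg 180 [[567.8, 168.8], [98.2, 13.3], 16.4]
wrist top 2749 [[484.3, 199.5], [15.9, 149.6], 8.73] [-0.14773327  0.51392811]
wrist leg 915 [[567.3, 169.0], [98.7, 8.9], 15.37]
```

View pics/s5.png

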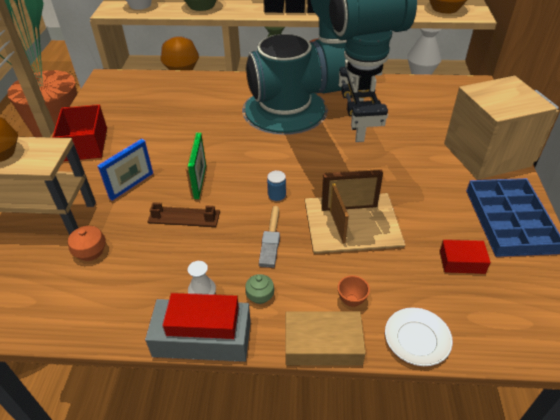

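The scene view shows the frame upright on the riser at (351,195) with its leg out at (342,212). The other wares have not moved. The measured centre is (486,199) mm with yaw about 8.4°, against a target of (486,199.5) and 8.0°. The leg stands about 6.9° from the frame's normal, which is its stop. Handing in.

```bash
python3 -c "
from cell import ctrl
print(ctrl.sign_off())"
```

```text
the job is handed in; nothing more can be done
None
```

The frame now stands upright on the riser with its leg fully out, within about 1 mm and 0.5° of centred and square; the leg was pressed home at about 11 N for over a second, and the job was handed in at about 30 s.

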